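Photograph a specimen jar in the V-locator

TASK

Photograph the white-lidded amber specimen jar: stand it on the grey photo stand, push it gently but firmly into the blue V-locator until it is pressed home against both faces and centred, and let go of it. Then press the shutter button to take the picture. The jar is glass, so go easy on it and keep it upright, and leave the other jars and the spare lid where they are.

Things in the scene. Friction and masses are not known exactly. Their poses are not given: they have to be found in the camera images.
- jar: the jar to photograph: straight-sided amber glass jar, paper label, white screw lid; 60 mm diameter over its whole 88 mm height (lid: top 16 mm), 0.22 to 0.42 kg, upright. Origin at the centre of its underside. Slides on the stand under 0.5 to 2 N; tips if pushed hard well above the V faces (50 mm high). Chips if it bears on either V face with over 12 N or is banged on the stand with over 60 N
- stand: photo stand fixed to the table: grey plate 400 x 200 x 12 mm, the blue V-locator (see locator_zero) and, 165 mm or more beyond the origin, a camera and two lamps, up to 170 mm high. Origin at table height on the stand's centre line; +x is the push direction, from the V's mouth to the camera; z up. The plate reaches 100 mm before and 300 mm beyond the origin and 100 mm to each side
- shutter (a joint): travel of the shutter button in m, 0 as released, 0.006 fully down; sprung, fully down takes 5 N; the picture is taken at 0.004
- shutter_top (a point): centre of the top of the red shutter button (26 mm across) on its black housing, fixed on the table beside the stand; pressed straight down
- jar_blue: bystander: green glass jar with blue lid, 60 mm diameter, 88 mm tall, origin at the centre of its underside
- jar_black: bystander: green glass jar with black lid, 60 mm diameter, 88 mm tall, origin at the centre of its underside
- spare_lid: bystander: loose white lid lying on the table, 60 mm diameter, 14 mm high, origin at the centre of its underside
- locator_zero (a point): point on the plate's top (12 mm above the table) above the stand's origin, between white ticks. The blue V is clamped by hand in slots: the axis of a seated jar lies on the centre line anywhere from 12 mm before to 12 mm beyond it (not reported: feel for it). V: two rigid fences 50 mm high, 53 mm long, 90 degrees, open to -x; mouth 92 mm wide. Firm: 2 N or more on each face (a push of about 10 N)
Not all that is in view belongs to the job. Of the things like the part that bears shutter, leave any that is green or yellow; of the rest the larger one is meant.

How it is judged:
On the way, in this order (a step that is already met when the one before it is completed fails the run):
1. the jar stands upright on the stand, centred in the V, and is pressed against both faces with at least 2 N on each for 0.3 s (contact force between jar and locator_c0 above 2 N and contact force between jar and locator_c1 above 2 N and horizontal distance between jar and locator_c0 below 0.0395 m and horizontal distance between jar and locator_c1 below 0.0395 m and z of jar in the frame of stand below 0.015 m and angle between jar's own z axis and vertical below 0.05 rad), for 0.3 s.
2. with the jar seated and let go, the shutter button is pressed at least 4 mm down (value of joint shutter above 0.004 m and contact force between the fingers and jar below 0.1 N and horizontal distance between jar and locator_c0 below 0.0395 m and horizontal distance between jar and locator_c1 below 0.0395 m), for 0.05 s.
At the end, for the whole second after the job is handed in: The jar stands upright (within 0.05 rad) and still on the stand, centred in the V: its axis no more than 39.5 mm from the middle of each blue fence (38.0 mm when touching both faces, so up to about 3 mm short of home), and the shutter button has sprung back (under 2 mm) (horizontal distance between jar and locator_c0 below 0.0395 m and horizontal distance between jar and locator_c1 below 0.0395 m and z of jar in the frame of stand below 0.015 m and angle between jar's own z axis and vertical below 0.05 rad and linear speed of jar below 0.01 m/s and value of joint shutter below 0.002 m).
It fails at once if the jar is forced against a face of the V with more than 12 N (contact force between jar and locator_c0 above 12 N or contact force between jar and locator_c1 above 12 N).
It fails at once if the jar is banged down on the stand with more than 60 N (contact force between jar and stand above 60 N).
It fails at once if the jar is tipped by more than 0.35 rad (angle between jar's own z axis and vertical above 0.35 rad).
It fails at once if another jar or the spare lid is moved by more than 15 mm (distance of any of jar_blue, jar_black, spare_lid from where it was at the start of the episode above 0.015 m).
It also fails if it takes over 69 s, if anything falls off the work surface, if the arm or the gripper's body presses on something with over 40 N, if the wrist force passes 120 N, or if a joint passes its speed limit or range.

ROBOT

A 7-joint arm with a two-finger parallel gripper is mounted at the origin on the work surface. World frame = base frame: x ahead of the robot, y to its left, z up, the work surface at z = 0. Lengths are in m, angles in rad, forces in N, time in s.
With the tool pointing down it reaches from about 0.425 to 0.875 m from the base axis. Payload 4.7 kg.
Tool frame: the origin (TCP) lies midway between the tips of the shut fingers; the grasp point (between the pads) lies 19 mm behind it; z points along the fingers, y is the line along which they close (so a half turn about z gives the same grasp; the last joint's range is limited). The gripper opens to 87 mm and grips with 3 to 60 N. Pads are 19 mm wide; open, the fingers measure 117 mm over their backs; the gripper's body (75 mm by 190 mm) begins 51 mm behind the grasp point.
Start: joints at [0.014, 0.321, -0.07, 1.45, 0.023, 1.371, -0.057], TCP at [0.65, -0, 0.223] pointing down, gripper open.
Joint ranges: [-2.86, 2.86], [-0.3, 2.09], [-1.38, 1.24], [0.06, 2.45], [-1.56, 4.7], [0.09, 2.05], [-2.69, 2.69]. Speed limits (rad/s): [2.57, 2.57, 3.14, 3.14, 3.14, 3.14, 3.14].

INTERFACE

Orientations are given as a rotation vector (axis times angle).
In Python, from bench import ctrl, get_image, calibration gives the robot as it stands.
- The arm moves only by the tool apply_moves, never from a script. Its arguments are lists of equal length, an entry for each row: "dp": the shift along the tool's x, y, z in m, a list of three; "twist": the turn, a rotation vector about the tool's x, y, z in rad, a list of three; "fingers": the closure, from 0 (fully open) to 1 (shut). In form: {"dp": [[dx, dy, dz], ...], "twist": [[ax, ay, az], ...], "fingers": [fingers, ...]}. A call has 1 to 10 rows; each row shifts and turns the commanded pose from where the row before left it, along the tool's axes as they then stand; what a row does not reach is not made up. A row lasts 1/10 s, in which the tool goes at most 50 mm and 8.59 degrees, less where a joint would pass 70% of its speed; a pose out of reach is approached as far as the arm can. A call is refused whole if a number of a shift passes 0.05 or a number of a turn 0.15, either way. A call with a gripper value outside its range is refused whole. The fingers move at their own pace and stop on an object; "newtons" is the grip in N (left out, the last holds). Time passes only in rows, so rows that do not move let the fingers close. It gives the time, the measured TCP pose, the force, the opening and the grip force at its end, in the units of the state.
- ctrl.get_state(): the state, without advancing time (a new reading comes with each control period).
- get_image(name): name is "scene" or "side" or "wrist"; returns the picture (384x512x3 uint8, red, green, blue); there is no depth.
- calibration(name): a dict with "fx", "fy", "cx", "cy" (pixels), "eye" and "attitude" of the camera in the world; the wrist camera has in their place "hand_eye" (4x4, takes a point from camera to tool coordinates, whose origin is the TCP and whose axes are the flange's). Camera axes: x right, y up, looking along -z (the intrinsics and any distortion apply to the point x, -y, -z); pixel columns grow to the right and rows downward; lengths in m; the calibration is good to about 2 mm. A picture is of the moment at which its call begins: read the wrist's pose just before it. calibration takes no time and is no camera call.
- ctrl.close_job(): hands the job in; it is judged then, once.
The state is a dict: "time": time; "joint_positions": joint angles; "qd": joint speeds; "joint_torque": joint torques, N m; "position": TCP position; "tool_rot": TCP orientation; "ft_force": force on the tool from outside, world axes, zero at the start; "torque": the same for the moment, N m; "grip_width": opening from 0.0 (shut) to 1.0 (fully open); "grip_force": force on a finger pad.
Only numpy, scipy, OpenCV 4.12 (cv2) and the standard library are available. Lean on these libraries where they do the work, as an engineer would, in place of code of your own. Each camera call takes 0.05 s, during which the arm holds its last target. There are 200 camera calls.

## Working session

There is one attempt and no reset: what is moved stays moved. The work goes in short steps, Python scripts to look and compute and a tool call to move; the robot and the scene stay as the last step left them, time stands still between calls to the robot, and variables do not carry over. Pictures are saved under pics/ and viewed, at most 10 in all, crops included, and the job is handed in when it is done.

Besides the shell and the picture viewer there is one more tool, called as name(argument=value, ...), one argument or row to a line, values as JSON. apply_moves: Moves the arm, as the interface text tells. Its arguments: {"type":"object","properties":{"dp":{"type":"array"},"twist":{"type":"array"},"fingers":{"type":"array"},"newtons":{"type":"number"}},"required":["dp","twist","fingers"]}

```bash
mkdir -p pics; ls; python3 - <<'E'
from bench import ctrl,get_image,calibration
import cv2,numpy as np
s=ctrl.get_state();print({k:np.round(v,4) for k,v in s.items()})
ims=[]
for n in("scene","side","wrist"):
    im=get_image(n);cv2.imwrite(f"pics/{n}0.png",im[:,:,::-1]);print(n,calibration(n))
E
```

```text
pics
{'time': np.float64(0.0), 'joint_positions': array([ 0.0141,  0.3218, -0.0701,  1.4517,  0.0226,  1.3708, -0.0569]), 'qd': array([ 0.0009,  0.0004, -0.0005,  0.0001,  0.    , -0.0005, -0.0007]), 'joint_torque': array([-3.00000e-04, -4.91285e+01, -4.03900e-01, -3.12526e+01,
       -6.41000e-02,  4.38000e-02,  2.00000e-04]), 'position': array([ 6.494e-01, -1.000e-04,  2.214e-01]), 'tool_rot': array([-2.2205, -2.2206,  0.0023]), 'ft_force': array([-0.3521,  0.3405,  0.5345]), 'torque': array([-0.0112,  0.0145, -0.0137]), 'grip_force': np.float64(0.0), 'grip_width': np.float64(1.0026)}
scene {'fx': 362.5846333777596, 'fy': 362.5846333777596, 'cx': 257.27113063981983, 'cy': 191.40389562614988, 'eye': array([0.85099277, 0.40019618, 0.78765109]), 'attitude': array([0.2896051 , 0.73589735, 2.34155172])}
side {'fx': 484.5527018395503, 'fy': 484.5527018395503, 'cx': 261.7391708646577, 'cy': 198.28585521860407, 'eye': array([0.40757831, 0.92971457, 1.05935508]), 'attitude': array([ 0.06158448, -1.08504048, -2.83546561])}
wrist {'fx': 283.06285975363164, 'fy': 283.06285975363164, 'cx': 258.4642753678755, 'cy': 192.35250522888967, 'hand_eye': array([[ 9.22820585e-04,  9.63329864e-01,  2.68318322e-01,
         7.35039770e-02],
       [ 9.99999300e-01, -1.08780519e-03,  4.66219701e-04,
        -1.67796029e-04],
       [ 7.41001425e-04,  2.68317704e-01, -9.63330193e-01,
        -1.61663721e-01],
       [ 0.00000000e+00,  0.00000000e+00,  0.00000000e+00,
         1.00000000e+00]])}
```

View pics/scene0.png

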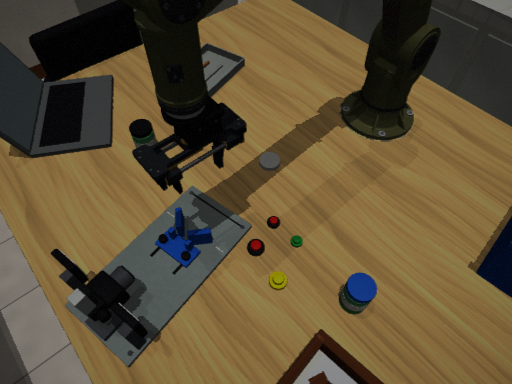

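View pics/side0.png

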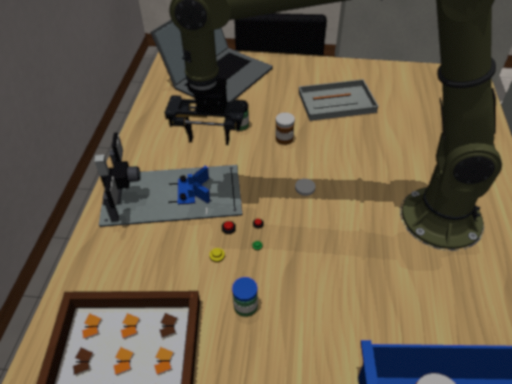

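```bash
cat > h.py <<'E'
import numpy as np,cv2
from scipy.spatial.transform import Rotation as R
from bench import ctrl,get_image,calibration
def cam(n,st=None):
    c=calibration(n)
    if n!="wrist": return c,R.from_rotvec(c["attitude"]).as_matrix(),np.array(c["eye"])
    Rt=R.from_rotvec(st["tool_rot"]).as_matrix();H=np.array(c["hand_eye"])
    return c,Rt@H[:3,:3],Rt@H[:3,3]+st["position"]
def onplane(n,u,v,z,st=None):
    c,M,e=cam(n,st);d=M@np.array([(u-c["cx"])/c["fx"],-(v-c["cy"])/c["fy"],-1]);return e+d*(z-e[2])/d[2]
def proj(n,p,st=None):
    c,M,e=cam(n,st);q=M.T@(np.asarray(p)-e);return c["cx"]-c["fx"]*q[0]/q[2],c["cy"]+c["fy"]*q[1]/q[2]
E
python3 - <<'E'
from h import *
for t,n,u,v,z in [("white lid","side",286,119,.088),("blacklid","scene",140,127,.088),("blue","scene",362,285,.088),("blue","side",245,287,.088),("spare","scene",269,160,.014),("spare","side",306,186,.014),
("redL","scene",257,245,.03),("redL","side",229,226,.03),("redS","scene",273,220,.03),("redS","side",258,222,.03),
("c1","scene",194,188,.012),("c2","scene",250,228,.012),("c3","scene",131,357,.012),("c1","side",238,167,.012),("c2","side",241,213,.012),("c3","side",101,223,.012)]:
    print(t,n,np.round(onplane(n,u,v,z),3))
a=cv2.imread("pics/side0.png");b=cv2.imread("pics/scene0.png")
cv2.imwrite("pics/c1.png",np.hstack([cv2.resize(a[90:240,150:330],None,fx=2.2,fy=2.2,interpolation=2),cv2.resize(b[170:320,130:310],None,fx=2.2,fy=2.2,interpolation=2)]))
E
```

```text
white lid side [ 0.467 -0.278  0.088]
blacklid scene [ 0.626 -0.331  0.088]
blue scene [0.512 0.341 0.088]
blue side [0.513 0.342 0.088]
spare scene [ 0.394 -0.067  0.014]
spare side [ 0.388 -0.065  0.014]
redL scene [0.595 0.116 0.03 ]
redL side [0.589 0.123 0.03 ]
redS scene [0.522 0.09  0.03 ]
redS side [0.512 0.1   0.03 ]
c1 scene [ 0.608 -0.124  0.012]
c2 scene [0.572 0.063 0.012]
c3 scene [0.938 0.135 0.012]
c1 side [ 0.601 -0.124  0.012]
c2 side [0.565 0.059 0.012]
c3 side [0.947 0.138 0.012]
```

View pics/c1.png

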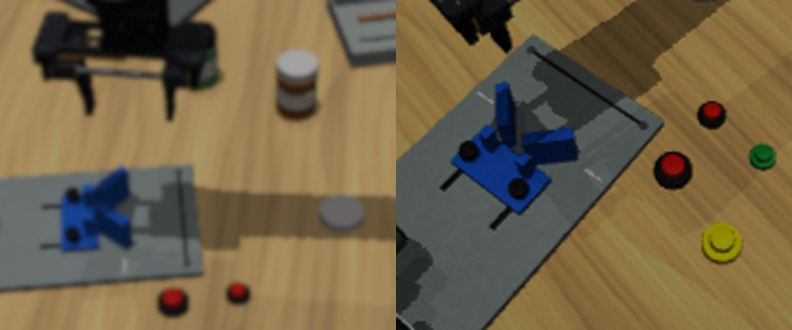

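The white-lidded amber jar is at side (285,127). It could be mistaken for the spare lid (306,186), the black-lidded jar (243,115) or the blue-lidded jar (245,290), but the crop shows amber glass, a label and a white lid. The button to press is the larger red one, scene (257,246). The small red (273,221), green (296,241) and yellow (278,281) ones are not it.

apply_moves(
  dp=[
    [-0.028,-0.018,0],
    [-0.028,-0.018,0],
    [-0.028,-0.018,0],
    [-0.028,-0.018,0],
    [-0.028,-0.018,0],
    [-0.028,-0.018,0],
    [-0.028,-0.018,0],
    [-0.028,-0.018,0],
    [-0.028,-0.018,0],
    [-0.026,-0.018,0],
  ],
  twist=[
    [0,0,0],
    [0,0,0],
    [0,0,0],
    [0,0,0],
    [0,0,0],
    [0,0,0],
    [0,0,0],
    [0,0,0],
    [0,0,0],
    [0,0,0],
  ],
  fingers=[0,0,0,0,0,0,0,0,0,0],
)

```text
time: 1.15
position: [0.4689, -0.2793, 0.2223]
tool_rot: [-2.222, -2.221, 0.0]
ft_force: [0.4, -0.0, 0.1]
grip_width: 1.0
grip_force: 0.0
```

apply_moves(
  dp=[
    [0,0,0],
    [0,0,0],
    [0,0,0],
    [0,0,0],
    [0,0,0],
    [0,0,0],
    [0,0,0],
    [0,0,0],
    [0,0,0],
    [0,0,0],
  ],
  twist=[
    [0,0,0.138],
    [0,0,0.138],
    [0,0,0.138],
    [0,0,0.138],
    [0,0,0.138],
    [0,0,0.138],
    [0,0,0.138],
    [0,0,0.138],
    [0,0,0.138],
    [0,0,0.138],
  ],
  fingers=[0,0,0,0,0,0,0,0,0,0],
)

```text
time: 2.15
position: [0.4698, -0.2779, 0.2223]
tool_rot: [-3.128, -0.29, 0.001]
ft_force: [-0.2, -0.2, 0.4]
grip_width: 1.001
grip_force: 0.0
```

```bash
python3 - <<'E'
from h import *
s=ctrl.get_state();im=get_image("wrist")[:,:,::-1].copy();sc=get_image("scene")[:,:,::-1]
np.save("s1.npy",np.r_[s["position"],s["tool_rot"]])
print(s["time"],s["position"],R.from_rotvec(s["tool_rot"]).as_matrix().round(3))
for n,p in (("lid est",(.467,-.278,.088)),): print(n,proj("wrist",p,s))
cv2.imwrite("pics/w1.png",im);cv2.imwrite("pics/sc1.png",sc)
cv2.imwrite("pics/w1v.png",np.hstack([im[:, 60:460],cv2.resize(sc[160:352,120:320],None,fx=2,fy=2,interpolation=2)]))
E
```

```text
2.15 [ 0.46981246 -0.27788293  0.22226134] [[ 0.983  0.184 -0.   ]
 [ 0.184 -0.983  0.   ]
 [-0.    -0.    -1.   ]]
lid est (np.float64(258.24769057114094), np.float64(186.37663160146184))
```

View pics/w1v.png

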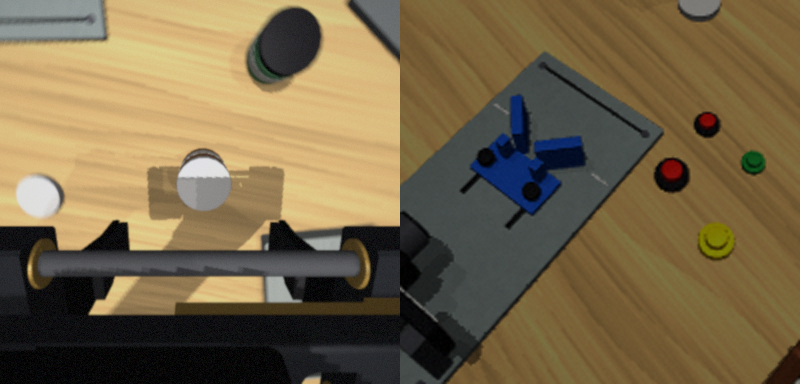

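```bash
python3 - <<'E'
from h import *
a=np.load("s1.npy");s=dict(position=a[:3],tool_rot=a[3:])
im=cv2.imread("pics/w1.png")[140:215,220:310].min(2); m=(im>95).astype(np.uint8)
n,l,st,c=cv2.connectedComponentsWithStats(m);
for i in range(1,n):
    if st[i,4]>300: print(st[i]+[220,140,0,0,0],c[i]+[220,140])
M=R.from_rotvec(a[3:]).as_matrix()
p=onplane("wrist",264,183,.088,s);print("lid",p,"tool shift",M.T@(p-a[:3]))
t1=onplane("scene",170,214,.012);t2=onplane("scene",219.5,249.8,.012)
print(t1,t2,(t1+t2)/2,np.degrees(np.arctan2(-(t2-t1)[0],(t2-t1)[1])))
# red button height: triangulate
sc=cv2.imread("pics/sc1.png").astype(int);sd=cv2.imread("pics/side0.png").astype(int)
def red(im,u,v,r=14):
    q=im[v-r:v+r,u-r:u+r];m=(q[...,2]>90)&(q[...,2]>2.2*q[...,1]);y,x=np.nonzero(m);return x.mean()+u-r,y.mean()+v-r,m.sum()
A=red(sc,257,246,11);B=red(sd,229,226,11);print(A,B)
for z in(.01,.02,.03,.04,.05):print(z,onplane("scene",A[0],A[1],z).round(4),onplane("side",B[0],B[1],z).round(4))
E
```

```text
[ 220  140   90   71 4364] [265.36778185 169.6416132 ]
lid [ 0.47183075 -0.28338686  0.088     ] tool shift [0.00102807 0.00582438 0.13425906]
[ 0.69936787 -0.09616217  0.012     ] [0.66453271 0.061985   0.012     ] [ 0.68195029 -0.01708859  0.012     ] 12.422199322566222
(np.float64(255.56521739130437), np.float64(244.34782608695653), np.int64(69)) (np.float64(227.84), np.float64(224.56), np.int64(50))
0.01 [0.59   0.1051 0.01  ] [0.596  0.1026 0.01  ]
0.02 [0.5934 0.1089 0.02  ] [0.5942 0.1105 0.02  ]
0.03 [0.5967 0.1127 0.03  ] [0.5924 0.1184 0.03  ]
0.04 [0.6001 0.1165 0.04  ] [0.5906 0.1262 0.04  ]
0.05 [0.6034 0.1203 0.05  ] [0.5889 0.1341 0.05  ]
```

apply_moves(
  dp=[
    [0.001,0.006,0.02],
    [0,0,0.03],
    [0,0,0.03],
    [0,0,0.03],
    [0,0,0.03],
    [0,0,0.027],
    [0,0,0],
    [0,0,0],
  ],
  twist=[
    [0,0,0],
    [0,0,0],
    [0,0,0],
    [0,0,0],
    [0,0,0],
    [0,0,0],
    [0,0,0],
    [0,0,0],
  ],
  fingers=[0,0,0,0,0,0,0,0],
)

```text
time: 3.05
position: [0.4721, -0.2837, 0.0558]
tool_rot: [-3.127, -0.302, 0.001]
ft_force: [-0.2, -0.1, -0.7]
grip_width: 1.001
grip_force: 0.0
```

apply_moves(
  dp=[
    [0,0,0],
    [0,0,0],
    [0,0,0],
    [0,0,0],
    [0,0,0],
    [0,0,0],
    [0,0,0],
    [0,0,0],
    [0,0,0],
    [0,0,0],
  ],
  twist=[
    [0,0,0],
    [0,0,0],
    [0,0,0],
    [0,0,0],
    [0,0,0],
    [0,0,0],
    [0,0,0],
    [0,0,0],
    [0,0,0],
    [0,0,0],
  ],
  fingers=[1,1,1,1,1,1,1,1,1,1],
  newtons=15,
)

```text
time: 4.05
position: [0.4724, -0.2837, 0.0562]
tool_rot: [3.127, 0.3, 0.001]
ft_force: [-2.2, 2.0, 5.1]
grip_width: 0.684
grip_force: 15.0
```

apply_moves(
  dp=[
    [0,0,-0.01],
    [0,0,-0.02],
    [0,0,-0.03],
    [0,0,-0.03],
    [0,0,-0.02],
    [0,0,-0.01],
    [0,0,0],
  ],
  twist=[
    [0,0,0],
    [0,0,0],
    [0,0,0],
    [0,0,0],
    [0,0,0],
    [0,0,0],
    [0,0,0],
  ],
  fingers=[1,1,1,1,1,1,1],
)

```text
time: 4.75
position: [0.4726, -0.2841, 0.1765]
tool_rot: [3.126, 0.299, 0.002]
ft_force: [-0.3, -0.1, -3.6]
grip_width: 0.685
grip_force: 15.0
```

apply_moves(
  dp=[
    [0.01,-0.01,0],
    [0.025,-0.025,0],
    [0.03,-0.03,0],
    [0.03,-0.03,0],
    [0.03,-0.03,0],
    [0.03,-0.03,0],
    [0.03,-0.03,0],
    [0.025,-0.025,0],
    [0.015,-0.013,0],
    [0,0,0],
  ],
  twist=[
    [0,0,0],
    [0,0,0],
    [0,0,0],
    [0,0,0],
    [0,0,0],
    [0,0,0],
    [0,0,0],
    [0,0,0],
    [0,0,0],
    [0,0,0],
  ],
  fingers=[1,1,1,1,1,1,1,1,1,1],
)

```text
time: 5.75
position: [0.6511, -0.0152, 0.1726]
tool_rot: [-3.122, -0.31, 0.004]
ft_force: [-0.6, 0.5, -3.2]
grip_width: 0.686
grip_force: 15.0
```

```bash
python3 - <<'E'
from h import *
s=ctrl.get_state();im=get_image("wrist")[:,:,::-1].copy()
np.save("s2.npy",np.r_[s["position"],s["tool_rot"]])
print(s["time"],s["position"],R.from_rotvec(s["tool_rot"]).as_matrix().round(3),s["ft_force"])
for p in ((.685,-.015,.012),(.594,.11,.02)): print(proj("wrist",p,s))
cv2.imwrite("pics/w2.png",im)
cv2.imwrite("pics/w2v.png",cv2.resize(im,None,fx=1.5,fy=1.5,interpolation=2))
E
```

```text
5.75 [ 0.65110813 -0.01519984  0.1726303 ] [[ 0.98   0.197 -0.003]
 [ 0.197 -0.98   0.004]
 [-0.002 -0.004 -1.   ]] [-0.60982947  0.45159001 -3.24298701]
(np.float64(264.90629848729986), np.float64(149.53314587849044))
(np.float64(144.63297836926776), np.float64(205.59447563167078))
```

View pics/w2v.png

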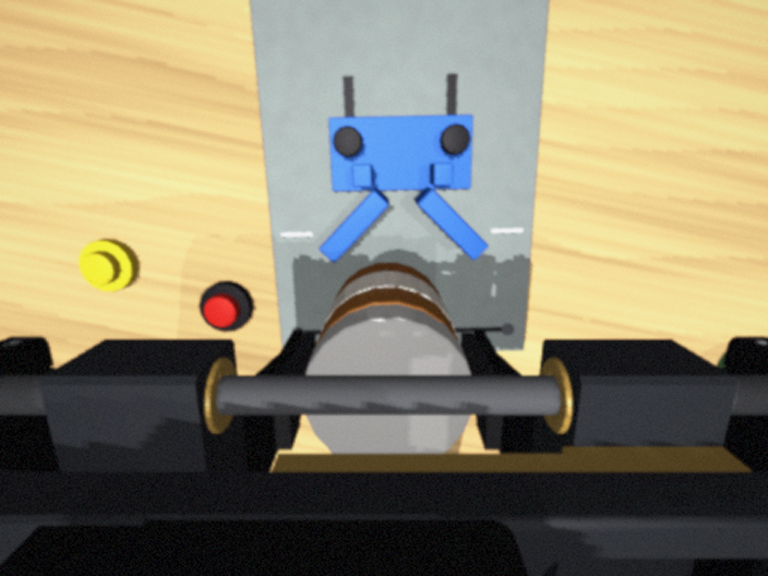

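The wrist view shows the held jar centred short of the V. The ticks are at (198,156) and (338,153), the fence ends at (220,167) and (319,167), and the red button at (147,205).

```bash
python3 - <<'E'
from h import *
a=np.load("s2.npy");s=dict(position=a[:3],tool_rot=a[3:]);M=R.from_rotvec(a[3:]).as_matrix()
P=lambda u,v,z:onplane("wrist",u/1.5,v/1.5,z,s)
t1,t2=P(297,235,.012),P(507,230.5,.012);z=(t1+t2)/2
print("zero",z,np.degrees(np.arctan2((t2-t1)[0],-(t2-t1)[1])),np.linalg.norm(t1-t2),"tool",M.T@(z-a[:3]))
for u,v in((388,198),(330,253),(418,196),(479,250)):q=P(u,v,.062);print("fence",q,M.T@(q-z))
e1,e2=P(279,300,.012),P(526,300,.012);e3,e4=P(252,15,.012),P(548,15,.012)
print("edges",np.linalg.norm(e1-e2),(e1+e2)/2,(e3+e4)/2, np.degrees(np.arctan2(*((e3+e4-e1-e2)[[1,0]]))))
for zz in(.02,.025):b=P(220,308,zz);print("btn",b)
print("yaw tool",np.degrees(np.arctan2(M[1,0],M[0,0])))
E
```

```text
zero [ 0.67938945 -0.0195622   0.012     ] 12.676442427020627 0.15958155220064624 tool [0.02725995 0.01050301 0.16052271]
fence [ 0.70592252 -0.00374962  0.062     ] [ 0.02900535 -0.01048311 -0.05002834]
fence [0.66404879 0.02631011 0.062     ] [-0.00612927 -0.04819913 -0.04978835]
fence [ 0.71085445 -0.02194765  0.062     ] [ 0.03025728  0.00832961 -0.0501084 ]
fence [ 0.68521189 -0.06815289  0.062     ] [-0.00398155  0.04858083 -0.0501897 ]
edges 0.19613612050049953 [ 0.62712934 -0.03108342  0.012     ] [0.82150796 0.01176548 0.012     ] 12.431484711117845
btn [0.59479766 0.10769232 0.02      ]
btn [0.59684592 0.10595805 0.025     ]
yaw tool 11.356518112972369
```

apply_moves(
  dp=[
    [-0.005,0.01,0],
    [0,0,0.02],
    [0,0,0.03],
    [0,0,0.025],
    [0,0,0.015],
    [0,0,0.005],
    [0,0,0],
    [0,0,0],
  ],
  twist=[
    [0,0,-0.02],
    [0,0,0],
    [0,0,0],
    [0,0,0],
    [0,0,0],
    [0,0,0],
    [0,0,0],
    [0,0,0],
  ],
  fingers=[1,1,1,1,1,1,1,1],
)

```text
time: 6.6
position: [0.6487, -0.0331, 0.0819]
tool_rot: [3.124, 0.33, 0.003]
ft_force: [0.9, -0.3, -3.6]
grip_width: 0.688
grip_force: 15.0
```

apply_moves(
  dp=[
    [0,-0.006,0],
    [0,0,0.006],
    [0,0,0.004],
    [0,0,0],
    [0,0,0],
  ],
  twist=[
    [0,0,0],
    [0,0,0],
    [0,0,0],
    [0,0,0],
    [0,0,0],
  ],
  fingers=[1,1,1,1,1],
)

```text
time: 7.1
position: [0.6463, -0.0272, 0.0703]
tool_rot: [3.124, 0.33, -0.001]
ft_force: [0.3, -0.4, -3.0]
grip_width: 0.682
grip_force: 15.0
```

apply_moves(
  dp=[
    [0,0,0.001],
    [0,0,0.001],
    [0,0,0],
  ],
  twist=[
    [0,0,0],
    [0,0,0],
    [0,0,0],
  ],
  fingers=[1,1,1],
)

```text
time: 7.4
position: [0.6464, -0.0271, 0.0685]
tool_rot: [3.124, 0.33, -0.0]
ft_force: [-0.4, 0.7, -4.0]
grip_width: 0.686
grip_force: 15.0
```

apply_moves(
  dp=[
    [0,0,0.001],
    [0,0,0],
    [0,0,0],
  ],
  twist=[
    [0,0,0],
    [0,0,0],
    [0,0,0],
  ],
  fingers=[1,1,1],
)

```text
time: 7.7
position: [0.6469, -0.027, 0.0682]
tool_rot: [3.124, 0.331, 0.001]
ft_force: [-1.1, -0.4, 1.0]
grip_width: 0.687
grip_force: 15.0
```

apply_moves(
  dp=[
    [0,0,0],
    [0,0,0],
    [0,0,0],
    [0,0,-0.01],
    [0,0,-0.02],
    [0,0,-0.03],
    [0,0,-0.02],
    [-0.015,0,0],
    [-0.025,0,0],
    [-0.02,0,0],
  ],
  twist=[
    [0,0,0],
    [0,0,0],
    [0,0,0],
    [0,0,0],
    [0,0,0],
    [0,0,0],
    [0,0,0],
    [0,0,0],
    [0,0,0],
    [0,0,0],
  ],
  fingers=[0,0,0,0,0,0,0,0.5,1,1],
)

```text
time: 8.7
position: [0.5872, -0.0398, 0.1485]
tool_rot: [3.124, 0.33, 0.001]
ft_force: [0.6, 1.0, 0.8]
grip_width: 0.809
grip_force: 0.0
```

apply_moves(
  dp=[
    [0,0,0],
    [0,0,0],
    [0,0,0],
    [0,0,0],
    [0,0,0],
  ],
  twist=[
    [0,0,0],
    [0,0,0],
    [0,0,0],
    [0,0,0],
    [0,0,0],
  ],
  fingers=[1,1,1,1,1],
)

```text
time: 9.2
position: [0.5883, -0.0393, 0.1474]
tool_rot: [-3.124, -0.331, -0.0]
ft_force: [0.6, 0.5, -0.6]
grip_width: 0.355
grip_force: 0.0
```

```bash
python3 - <<'E'
from h import *
s=ctrl.get_state();im=get_image("wrist")[:,:,::-1].copy();sd=get_image("side")[:,:,::-1]
np.save("s3.npy",np.r_[s["position"],s["tool_rot"]])
print(s["time"],s["position"],s["tool_rot"],s["grip_width"],s["ft_force"])
p=R.from_rotvec(s["tool_rot"]).as_matrix();print(p.round(3))
cv2.imwrite("pics/w3v.png",np.hstack([im[:,60:460],cv2.resize(sd[90:282,80:280],None,fx=2,fy=2,interpolation=2)]))
E
```

```text
9.2 [ 0.58833729 -0.03926479  0.14741077] [-3.12404683e+00 -3.31190798e-01 -3.64065259e-05] 0.35534178085465934 [ 0.60972503  0.53317612 -0.55845208]
[[ 0.978  0.21   0.   ]
 [ 0.21  -0.978  0.   ]
 [ 0.    -0.    -1.   ]]
```

View pics/w3v.png

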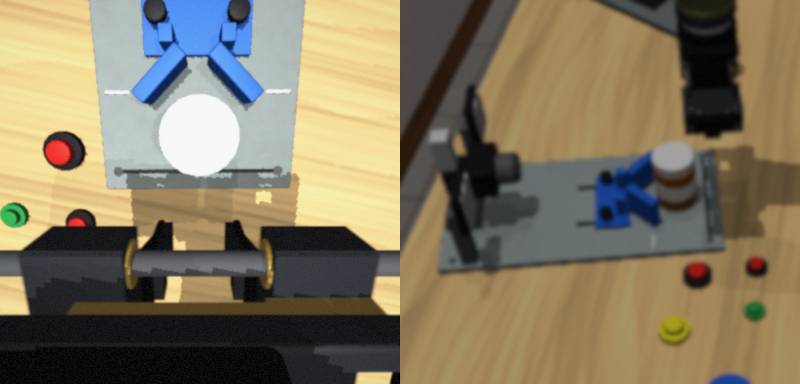

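The jar stands upright and centred just short of the V: lid (259,135), ticks (177,92) and (339,91), red button top (119,150).

```bash
python3 - <<'E'
from h import *
a=np.load("s3.npy");s=dict(position=a[:3],tool_rot=a[3:]);M=R.from_rotvec(a[3:]).as_matrix()
for n,u,v,z in(("jar",259,135,.1),("t1",177,92,.012),("t2",338.5,90.5,.012),("fl",194,95,.062),("fr",322,93,.062),("btn",119,150,.02)):
    q=onplane("wrist",u,v,z,s);print(n,q.round(4),(M.T@(q-a[:3])).round(4))
E
```

```text
jar [ 0.6452 -0.0273  0.1   ] [0.0581 0.0002 0.0474]
t1 [0.6628 0.0595 0.012 ] [ 0.0935 -0.081   0.1354]
t2 [ 0.6978 -0.0966  0.012 ] [0.095  0.079  0.1354]
fl [0.6629 0.0315 0.062 ] [ 0.0878 -0.0535  0.0854]
fr [ 0.6867 -0.0716  0.062 ] [0.0894 0.0522 0.0854]
btn [0.5948 0.1075 0.02  ] [ 0.0371 -0.1421  0.1274]
```

apply_moves(
  dp=[
    [0,0,0],
    [0,0,0],
    [0,0,0],
    [0,0,0],
    [0,0,0.02],
    [0,0,0.03],
    [0,0,0.03],
    [0,0,0.02],
    [0,0,0.007],
    [0,0,0],
  ],
  twist=[
    [0,0,0],
    [0,0,0],
    [0,0,0],
    [0,0,0],
    [0,0,0],
    [0,0,0],
    [0,0,0],
    [0,0,0],
    [0,0,0],
    [0,0,0],
  ],
  fingers=[1,1,1,1,1,1,1,1,1,1],
)

```text
time: 10.3
position: [0.5871, -0.0395, 0.0397]
tool_rot: [-3.124, -0.33, 0.003]
ft_force: [-0.9, 1.2, 1.4]
grip_width: 0.006
grip_force: 0.0
```

apply_moves(
  dp=[
    [0.004,0,0],
    [0.004,0,0],
    [0.004,0,0],
    [0.003,0,0],
    [0.002,0,0],
    [0.002,0,0],
    [0.002,0,0],
    [0.002,0,0],
    [0.002,0,0],
    [0,0,0],
  ],
  twist=[
    [0,0,0],
    [0,0,0],
    [0,0,0],
    [0,0,0],
    [0,0,0],
    [0,0,0],
    [0,0,0],
    [0,0,0],
    [0,0,0],
    [0,0,0],
  ],
  fingers=[1,1,1,1,1,1,1,1,1,1],
)

```text
time: 11.3
position: [0.6126, -0.0343, 0.0405]
tool_rot: [3.124, 0.331, 0.001]
ft_force: [0.2, -0.8, -0.3]
grip_width: 0.006
grip_force: 0.0
```

apply_moves(
  dp=[
    [0.002,0,0],
    [0.002,0,0],
    [0.002,0,0],
    [0.002,0,0],
    [0.002,0,0],
    [0.001,0,0],
    [0.001,0,0],
    [0.001,0,0],
    [0,0,0],
  ],
  twist=[
    [0,0,0],
    [0,0,0],
    [0,0,0],
    [0,0,0],
    [0,0,0],
    [0,0,0],
    [0,0,0],
    [0,0,0],
    [0,0,0],
  ],
  fingers=[1,1,1,1,1,1,1,1,1],
)

```text
time: 12.2
position: [0.6252, -0.0316, 0.0406]
tool_rot: [3.124, 0.331, 0.001]
ft_force: [-0.2, -0.4, 0.7]
grip_width: 0.001
grip_force: 0.2
```

apply_moves(
  dp=[
    [0.001,0,0],
    [0.001,0,0],
    [0.001,0,0],
    [0.001,0,0],
    [0,0,0],
  ],
  twist=[
    [0,0,0],
    [0,0,0],
    [0,0,0],
    [0,0,0],
    [0,0,0],
  ],
  fingers=[1,1,1,1,1],
)

```text
time: 12.7
position: [0.6292, -0.0307, 0.0406]
tool_rot: [3.124, 0.331, 0.001]
ft_force: [0.2, 0.2, 0.3]
grip_width: -0.001
grip_force: 0.2
```

apply_moves(
  dp=[
    [0.001,0,0],
    [0.001,0,0],
    [0.001,0,0],
    [0,0,0],
  ],
  twist=[
    [0,0,0],
    [0,0,0],
    [0,0,0],
    [0,0,0],
  ],
  fingers=[1,1,1,1],
)

```text
time: 13.1
position: [0.6311, -0.0299, 0.0404]
tool_rot: [-3.124, -0.331, 0.002]
ft_force: [-3.4, -0.1, 2.1]
grip_width: 0.006
grip_force: 1.9
```

apply_moves(
  dp=[
    [0.001,0,0],
    [0.001,0,0],
    [0,0,0],
  ],
  twist=[
    [0,0,0],
    [0,0,0],
    [0,0,0],
  ],
  fingers=[1,1,1],
)

```text
time: 13.4
position: [0.6318, -0.0291, 0.04]
tool_rot: [-3.123, -0.331, 0.007]
ft_force: [-7.0, 0.8, 1.9]
grip_width: 0.004
grip_force: 3.4
```

```bash
python3 - <<'E'
from h import *
s=ctrl.get_state();im=get_image("wrist")[:,:,::-1].copy()
np.save("s4.npy",np.r_[s["position"],s["tool_rot"]])
print(s["time"],s["position"],s["ft_force"],s["torque"])
cv2.imwrite("pics/w4.png",cv2.resize(im,None,fx=1.5,fy=1.5,interpolation=2))
E
```

```text
13.4 [ 0.63183961 -0.0291171   0.03999374] [-7.02887691  0.84099724  1.94477674] [0.21461518 1.4146294  0.0394475 ]
```

View pics/w4.png

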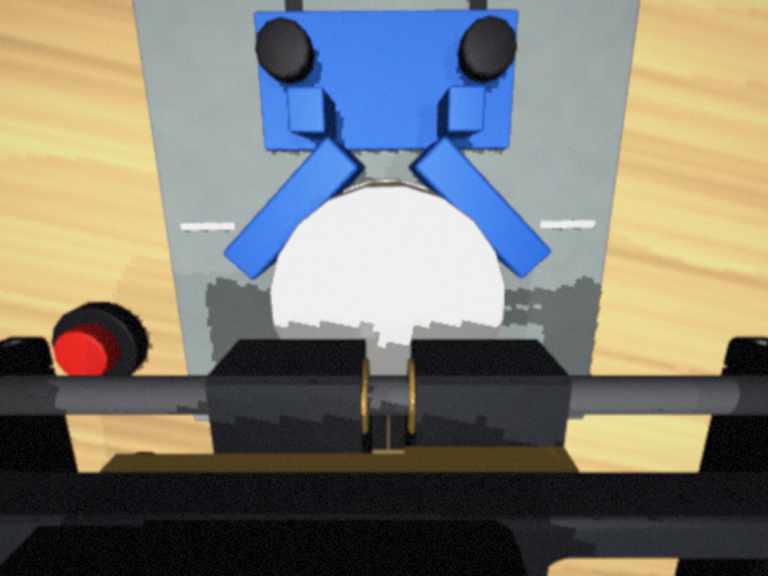

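The jar is centred (u=388) between the fences (mid u≈387) and touching both. I'll push a little firmer and hold.

apply_moves(
  dp=[
    [0.0007,0,0],
    [0.0005,0,0],
    [0,0,0],
    [0,0,0],
    [0,0,0],
    [0,0,0],
    [0,0,0],
  ],
  twist=[
    [0,0,0],
    [0,0,0],
    [0,0,0],
    [0,0,0],
    [0,0,0],
    [0,0,0],
    [0,0,0],
  ],
  fingers=[1,1,1,1,1,1,1],
)

```text
time: 14.15
position: [0.632, -0.0289, 0.0399]
tool_rot: [-3.123, -0.331, 0.01]
ft_force: [-8.3, 1.6, 4.4]
grip_width: 0.008
grip_force: 4.6
```

apply_moves(
  dp=[
    [0,-0.0008,0],
    [0,-0.0008,0],
    [0,0,0],
    [0,0,0],
    [0,0,0],
    [0,0,0],
  ],
  twist=[
    [0,0,0],
    [0,0,0],
    [0,0,0],
    [0,0,0],
    [0,0,0],
    [0,0,0],
  ],
  fingers=[1,1,1,1,1,1],
)

```text
time: 14.75
position: [0.6321, -0.0288, 0.0399]
tool_rot: [3.124, 0.33, -0.009]
ft_force: [-8.8, -1.2, 3.9]
grip_width: 0.004
grip_force: 4.3
```

apply_moves(
  dp=[
    [0,0,0],
    [-0.003,0,0],
    [-0.004,0,0],
    [-0.01,0,0],
    [-0.015,0,-0.01],
    [0,0,-0.03],
    [0,0,-0.03],
    [0,-0.01,-0.01],
    [0,0,0],
    [0,0,0],
  ],
  twist=[
    [0,0,0],
    [0,0,0],
    [0,0,0],
    [0,0,0],
    [0,0,0],
    [0,0,0],
    [0,0,0],
    [0,0,0],
    [0,0,0],
    [0,0,0],
  ],
  fingers=[1,1,1,1,1,1,1,1,1,1],
)

```text
time: 15.75
position: [0.6005, -0.0241, 0.1196]
tool_rot: [-3.124, -0.333, 0.001]
ft_force: [-0.1, 0.4, -0.5]
grip_width: 0.006
grip_force: 0.0
```

```bash
python3 - <<'E'
from h import *
s=ctrl.get_state();im=get_image("wrist")[:,:,::-1].copy()
M=R.from_rotvec(s["tool_rot"]).as_matrix();np.save("s5.npy",np.r_[s["position"],s["tool_rot"]])
print(s["time"],s["position"],s["ft_force"]);print("btn shift",M.T@(np.array([.5948,.1075,.02])-s["position"]),proj("wrist",(.5948,.1075,.02),s))
q=im.astype(int);m=(q[...,2]>90)&(q[...,2]>2.2*q[...,1])&(q[...,2]>2.2*q[...,0])
n,l,st,c=cv2.connectedComponentsWithStats(m.astype(np.uint8))
for i in range(1,n):
    if st[i,4]>40:
        for z in(.02,.025): p=onplane("wrist",*c[i],z,s);print(st[i],c[i],p,M.T@(p-s["position"]))
cv2.imwrite("pics/w5.png",cv2.resize(im,None,fx=1.5,fy=1.5,interpolation=2))
E
```

```text
15.75 [ 0.60052129 -0.02410613  0.11963096] [-0.10594413  0.40220446 -0.4689091 ]
btn shift [ 0.02220404 -0.12983216  0.09964851] (np.float64(120.16327269764966), np.float64(169.67433798928934))
[105 158  28  28 625] [119.0432 171.6304] [0.59270061 0.10837505 0.02      ] [ 0.02033591 -0.13112957  0.0996506 ]
[105 158  28  28 625] [119.0432 171.6304] [0.59422451 0.10613594 0.025     ] [ 0.0213497  -0.12862128  0.09464894]
[129 239  16  12 126] [136.31746032 245.02380952] [0.5204204 0.0851427 0.02     ] [-0.05521531 -0.12363439  0.09971757]
[129 239  16  12 126] [136.31746032 245.02380952] [0.52332777 0.08334827 0.025     ] [-0.05275544 -0.12126957  0.09471463]
```

View pics/w5.png

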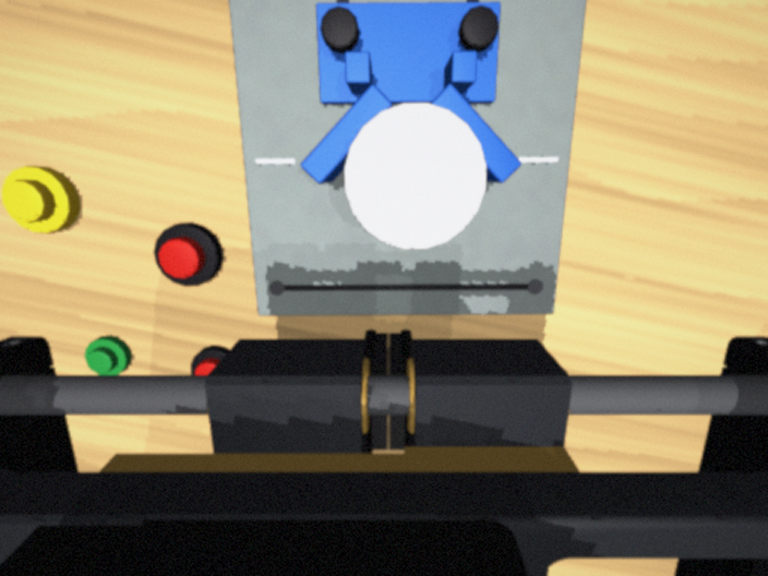

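The jar is released, upright and seated in the V. The larger red button is at (119,172) in the wrist image.

apply_moves(
  dp=[
    [0.005,-0.02,0],
    [0.005,-0.03,0],
    [0.005,-0.035,0],
    [0.004,-0.03,0],
    [0.002,-0.014,0],
    [0,0,0.03],
    [0,0,0.03],
    [0,0,0.01],
    [0,0,0],
    [0,0,0],
  ],
  twist=[
    [0,0,0],
    [0,0,0],
    [0,0,0],
    [0,0,0],
    [0,0,0],
    [0,0,0],
    [0,0,0],
    [0,0,0],
    [0,0,0],
    [0,0,0],
  ],
  fingers=[1,1,1,1,1,1,1,1,1,1],
)

```text
time: 16.8
position: [0.5955, 0.1051, 0.0512]
tool_rot: [3.124, 0.329, 0.001]
ft_force: [0.8, 0.1, 0.7]
grip_width: 0.007
grip_force: 0.0
```

apply_moves(
  dp=[
    [0,0,0.005],
    [0,0,0.005],
    [0,0,0.005],
    [0,0,0.003],
    [0,0,0],
    [0,0,0],
  ],
  twist=[
    [0,0,0],
    [0,0,0],
    [0,0,0],
    [0,0,0],
    [0,0,0],
    [0,0,0],
  ],
  fingers=[1,1,1,1,1,1],
)

```text
time: 17.4
position: [0.5948, 0.1057, 0.0325]
tool_rot: [3.124, 0.331, 0.0]
ft_force: [0.8, -0.2, 0.7]
grip_width: 0.006
grip_force: 0.0
```

apply_moves(
  dp=[
    [0,0,0.003],
    [0,0,0.003],
    [0,0,0.003],
    [0,0,0],
    [0,0,0],
  ],
  twist=[
    [0,0,0],
    [0,0,0],
    [0,0,0],
    [0,0,0],
    [0,0,0],
  ],
  fingers=[1,1,1,1,1],
)

```text
time: 17.9
position: [0.5947, 0.1057, 0.0234]
tool_rot: [3.124, 0.331, -0.0]
ft_force: [0.9, 0.1, 0.1]
grip_width: 0.006
grip_force: 0.0
```

apply_moves(
  dp=[
    [0,0,0.002],
    [0,0,0.002],
    [0,0,0],
    [0,0,0],
  ],
  twist=[
    [0,0,0],
    [0,0,0],
    [0,0,0],
    [0,0,0],
  ],
  fingers=[1,1,1,1],
)

```text
time: 18.3
position: [0.5952, 0.1058, 0.02]
tool_rot: [-3.124, -0.331, -0.001]
ft_force: [-0.9, -0.9, 3.0]
grip_width: 0.005
grip_force: 1.4
```

apply_moves(
  dp=[
    [0,0,0.002],
    [0,0,0],
    [0,0,0],
  ],
  twist=[
    [0,0,0],
    [0,0,0],
    [0,0,0],
  ],
  fingers=[1,1,1],
)

```text
time: 18.6
position: [0.5951, 0.1058, 0.0179]
tool_rot: [-3.124, -0.33, -0.001]
ft_force: [0.2, 0.1, 4.1]
grip_width: 0.009
grip_force: 2.0
```

apply_moves(
  dp=[
    [0,0,0.002],
    [0,0,0.002],
    [0,0,0],
    [0,0,0],
  ],
  twist=[
    [0,0,0],
    [0,0,0],
    [0,0,0],
    [0,0,0],
  ],
  fingers=[1,1,1,1],
)

```text
time: 19.0
position: [0.5953, 0.1058, 0.0162]
tool_rot: [3.124, 0.33, 0.001]
ft_force: [-5.9, -0.8, 17.5]
grip_width: 0.006
grip_force: 9.3
```

Force rose past the 5 N spring to 17 N with the position stalled, so the button is fully down. Now back off.

apply_moves(
  dp=[
    [0,0,-0.005],
    [0,0,-0.01],
    [0,0,-0.03],
    [0,0,-0.03],
    [0,0,-0.03],
    [0,0,-0.02],
    [0,0,0],
  ],
  twist=[
    [0,0,0],
    [0,0,0],
    [0,0,0],
    [0,0,0],
    [0,0,0],
    [0,0,0],
    [0,0,0],
  ],
  fingers=[1,1,1,1,1,1,1],
)

```text
time: 19.7
position: [0.5965, 0.106, 0.1417]
tool_rot: [-3.124, -0.33, -0.008]
ft_force: [-0.2, 0.7, -0.7]
grip_width: 0.007
grip_force: 0.0
```

```bash
python3 - <<'E'
from h import *
s=ctrl.get_state();w=get_image("wrist")[:,:,::-1];sd=get_image("side")[:,:,::-1]
print(s["time"],s["position"],s["ft_force"])
cv2.imwrite("pics/f.png",np.hstack([w[:,112:],cv2.resize(sd[90:282,80:280],None,fx=2,fy=2,interpolation=2)]))
E
```

```text
19.7 [0.59654397 0.10603245 0.1416881 ] [-0.1877497   0.68377085 -0.68610802]
```

View pics/f.png

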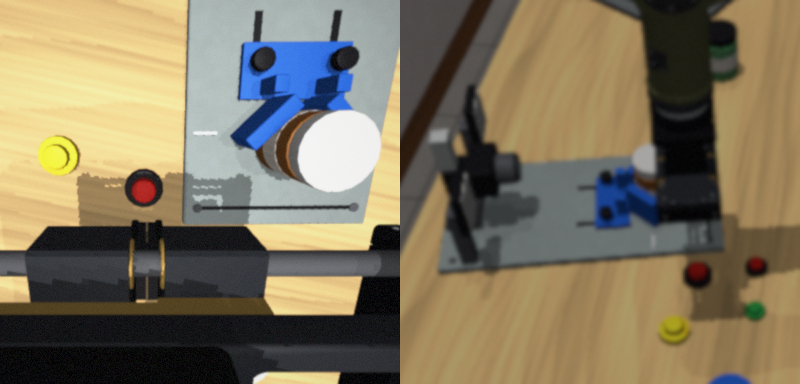

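The jar is upright in the V and the button (wrist 256,188) has come back up, so I'm handing in.

```bash
python3 -c "
from bench import ctrl
print(ctrl.close_job())"
```

```text
the job is handed in; nothing more can be done
None
```

The jar is standing upright and released in the V after a push of about 9 N, the larger red shutter button was pressed to its stop and sprang back, and I handed the job in at about 20 s of the 69 s; the hand-in returned no verdict.

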